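# Turn round the strip-down row for reassembly

## Robot

A 6-joint arm with a two-finger parallel gripper is mounted at the origin on a cart in front of the work surface, level with it; the furniture and walls round the work are solid. World frame = base frame: x ahead of the robot, y to its left, z up, the work surface at z = 0. Lengths are in m, angles in rad, forces in N, time in s.
With the tool pointing down it reaches from about 0.375 to 0.975 m from the base axis. Payload 3.8 kg.
Tool frame: the origin (TCP) lies on the centre line of the jaws, within the pads' length; the fingertips stand 14 mm ahead of it and the grasp point (between the pads) lies 5 mm behind it (bot.finger_overhang is the distance from the TCP to the fingertips, in m); y points along the fingers, x is the direction in which the jaws open and shut, and the axes are right-handed (so a half turn about y gives the same grasp; the last joint's range is limited). The gripper opens to 85 mm and grips with 20 to 120 N. Pads are 22 mm wide; open, the fingers measure 114 mm over their backs; the gripper's body (76 mm by 85 mm) begins 54 mm behind the grasp point. The pads swing forward as they close: fully open they stand 13 mm farther back than shut.
Start: joints at [-1.291, 0.264, 1.604, -0, 1.274, -0.037], TCP at [0.21, -0.641, 0.245] pointing down, gripper open.
Joint ranges: [-2.63, 2.63], [-0.94, 2.18], [0.31, 2.57], [-1.31, 4.45], [0, 2.66], [-2.55, 2.55]. Speed limits (rad/s): [2.57, 2.57, 3.14, 3.14, 3.14, 3.14].

## Interface

Orientations are given as a rotation vector (axis times angle).
In Python, from workcell import readout, read_camera, bot, spotter gives the robot as it stands.
- The arm moves only by the tool jog_arm, never from a script. Its argument "increments" is a list of rows, each a list of 7 numbers: the shift along the tool's x, y, z in m, then the turn, a rotation vector about the tool's x, y, z in rad, then the opening, from 0 (shut) to 1 (fully open). A call has 1 to 10 rows; each row shifts and turns the pose as measured when the row begins, along the tool's axes as they then stand; what a row does not reach is not made up. A row lasts 1/8 s, in which the tool goes at most 62.5 mm and 10.7 degrees, less where a joint would pass 70% of its speed; a pose out of reach is approached as far as the arm can. A call with a gripper value outside its range is refused whole. The fingers move at their own pace and stop on an object; "force" is the grip in N (left out, the last holds). Time passes only in rows, so rows that do not move let the fingers close. It gives the time, the measured TCP pose, the force and the opening at its end, in the units of the state.
- readout.read_state(): the state, without advancing time (a new reading comes with each control period).
- read_camera(name): name is "scene" or "top"; returns a dict with "img" (400x640x3 uint8, blue, green, red), "range_z" (400x640 float32, m along the optical axis (not along the pixel's ray), 0 where there is no reading), "fx", "fy", "cx", "cy" (pixels), "distortion" ([k1, k2, p1, p2, k3] as OpenCV has them; the pictures are not rectified), "world_from_camera" (4x4, takes a point from camera to world coordinates). Camera axes: x right, y down, z forward; pixel columns grow to the right and rows downward; lengths in m; the calibration is good to about 2 mm. A picture is of the moment at which its call begins.
- bot.finish_job(): hands the job in, once; it reports no verdict.
Trained networks look in a picture, given as the dict that the camera call returned (one of the last four; its "shot" number tells which), for a name from the list of things; names that differ only in an ending like _2 or _b are one class to them, and where a whole thing is asked for, a point or a joint stands for the part that bears it (a point fixed in the world has none). Each returns a list of dicts, best first, with "p" (0 to 1); they miss things now and then, are a little off and sometimes report something else, mostly with a low value. They report only what shows in the picture. A call takes as long as a camera call. They do not tell look-alikes from the thing itself.
- spotter.masks_of(picture, thing): "mask" (400x640 bool, what is visible of it) and "location" ([column, row] in pixels, amid what is visible of it).
- spotter.spot_point(picture, thing): "location" ([column, row] in pixels: a listed point, or the origin of a listed thing).
The state is a dict: "time": time; "q": joint angles; "joint_vel": joint speeds; "joint_torque": joint torques, N m; "tool_pos": TCP position; "tcp_rot": TCP orientation; "wrist_force": force on the tool from outside, world axes, zero at the start; "torque": the same for the moment, N m; "width": opening from 0.0 (shut) to 1.0 (fully open).
Only numpy, scipy, OpenCV 4.12 (cv2) and the standard library are available. Lean on these libraries where they do the work, as an engineer would, in place of code of your own. Each camera call takes 0.05 s, during which the arm holds its last target. There are 200 camera calls.

## Task

The four parts on the full rack stand in the order in which they came off the machine; refitting goes the other way round. Move them all to the empty rack in reverse order, so that the part at the left end now stands at the right end, the second from the left stands second from the right, and so on. Stand each one upright on the middle of its own pad and leave them there.

Things in the scene. Friction and masses are not known exactly. Their poses are not given: they have to be found in the camera images.
- bush: Turned pale grey steel bush, slightly waisted, the tallest of the four parts: diameter 35 mm, 58 mm high, about 0.3 kg, standing on end. Loose; origin at the centre of its underside, z up. Grasp round the outside.
- nut: Grey hexagon nut, 30 mm across the flats, 34 mm over the corners, 16 mm high, about 0.07 kg, lying flat. Loose; origin at the centre of its underside, z up. The flats to grasp face its own +x and -x; at the start these point within 0.2 rad of its rack's x axis.
- union: Pale grey hose union with a hexagon at mid-height and a round collar above: 29 mm across the flats, 33 mm over the corners, 24 mm high, about 0.08 kg, standing. Loose; origin at the centre of its underside, z up. The flats to grasp face its own +x and -x; at the start these point within 0.2 rad of its rack's x axis.
- sleeve: Round fluted sand-coloured coupling: diameter 28 mm, 19 mm high, about 0.07 kg, standing. Loose; origin at the centre of its underside, z up. Grasp round the outside.
- rack_full: Full at the start; fixed. Grey metal strip 54 mm (its x) by 222 mm (its y), on feet, its top 25 mm above the bench; end plates 39 mm high. Its x points away from the robot, within 0.15 rad; +y is its left end as the robot sees it. Places at y = +75, +25, -25, -75 mm, a black pad on each. Origin: centre of the underside, at bench height. It is the nearer or the farther rack.
- rack_empty: Empty at the start; fixed. Same strip, size, axes and range of turn as the full rack, with four black pads (44 x 42 mm) of its own, centred in its frame at x = 0, y = +75, +25, -25, -75 mm (left to right as the robot sees it); pad tops 29 mm above the bench. Origin: centre of the underside, at bench height.
- pad_bush: Identical for all four: a fixed black rubber pad, 44 x 42 x 4 mm, on the rack that is full at the start; origin at the centre of its underside, 25 mm above the bench; top 29 mm above the bench. At the start the bush stands on this one, within 3 mm of its middle. It stays where it is.
- pad_nut: Identical for all four: a fixed black rubber pad, 44 x 42 x 4 mm, on the rack that is full at the start; origin at the centre of its underside, 25 mm above the bench; top 29 mm above the bench. At the start the nut stands on this one, within 3 mm of its middle. It stays where it is.
- pad_union: Identical for all four: a fixed black rubber pad, 44 x 42 x 4 mm, on the rack that is full at the start; origin at the centre of its underside, 25 mm above the bench; top 29 mm above the bench. At the start the union stands on this one, within 3 mm of its middle. It stays where it is.
- pad_sleeve: Identical for all four: a fixed black rubber pad, 44 x 42 x 4 mm, on the rack that is full at the start; origin at the centre of its underside, 25 mm above the bench; top 29 mm above the bench. At the start the sleeve stands on this one, within 3 mm of its middle. It stays where it is.
Mind the look-alikes: they are no part of the job. Leave any blue look-alike of the sleeve alone.

How it is judged:
At the end, for the whole second after the job is handed in: All four parts stand at rest and upright (within 0.1 rad) on the pads of the rack that was empty, each within 12 mm (across the row) and 11 mm (along the row) of the middle of its pad, in the reverse of the left-to-right order in which they stood on the other rack (x of bush in the frame of rack_empty between -0.012 and 0.012 m and z of bush in the frame of rack_empty between 0.025 and 0.033 m and angle between each of bush, nut, union, sleeve's own z axis and vertical below 0.1 rad and linear speed of each of bush, nut, union, sleeve below 0.01 m/s and ((y of pad_bush in the frame of rack_full between 0.065 and 0.085 m and y of bush in the frame of rack_empty between -0.086 and -0.064 m) or (y of pad_bush in the frame of rack_full between 0.015 and 0.035 m and y of bush in the frame of rack_empty between -0.036 and -0.014 m) or (y of pad_bush in the frame of rack_full between -0.035 and -0.015 m and y of bush in the frame of rack_empty between 0.014 and 0.036 m) or (y of pad_bush in the frame of rack_full between -0.085 and -0.065 m and y of bush in the frame of rack_empty between 0.064 and 0.086 m)) and x of nut in the frame of rack_empty between -0.012 and 0.012 m and z of nut in the frame of rack_empty between 0.025 and 0.033 m and ((y of pad_nut in the frame of rack_full between 0.065 and 0.085 m and y of nut in the frame of rack_empty between -0.086 and -0.064 m) or (y of pad_nut in the frame of rack_full between 0.015 and 0.035 m and y of nut in the frame of rack_empty between -0.036 and -0.014 m) or (y of pad_nut in the frame of rack_full between -0.035 and -0.015 m and y of nut in the frame of rack_empty between 0.014 and 0.036 m) or (y of pad_nut in the frame of rack_full between -0.085 and -0.065 m and y of nut in the frame of rack_empty between 0.064 and 0.086 m)) and x of union in the frame of rack_empty between -0.012 and 0.012 m and z of union in the frame of rack_empty between 0.025 and 0.033 m and ((y of pad_union in the frame of rack_full between 0.065 and 0.085 m and y of union in the frame of rack_empty between -0.086 and -0.064 m) or (y of pad_union in the frame of rack_full between 0.015 and 0.035 m and y of union in the frame of rack_empty between -0.036 and -0.014 m) or (y of pad_union in the frame of rack_full between -0.035 and -0.015 m and y of union in the frame of rack_empty between 0.014 and 0.036 m) or (y of pad_union in the frame of rack_full between -0.085 and -0.065 m and y of union in the frame of rack_empty between 0.064 and 0.086 m)) and x of sleeve in the frame of rack_empty between -0.012 and 0.012 m and z of sleeve in the frame of rack_empty between 0.025 and 0.033 m and ((y of pad_sleeve in the frame of rack_full between 0.065 and 0.085 m and y of sleeve in the frame of rack_empty between -0.086 and -0.064 m) or (y of pad_sleeve in the frame of rack_full between 0.015 and 0.035 m and y of sleeve in the frame of rack_empty between -0.036 and -0.014 m) or (y of pad_sleeve in the frame of rack_full between -0.035 and -0.015 m and y of sleeve in the frame of rack_empty between 0.014 and 0.036 m) or (y of pad_sleeve in the frame of rack_full between -0.085 and -0.065 m and y of sleeve in the frame of rack_empty between 0.064 and 0.086 m))); the robot touches nothing.
It also fails if it takes over 96 s, if anything falls off the work surface, if the arm or the gripper's body presses on something with over 40 N, if the wrist force passes 120 N, or if a joint passes its speed limit or range.

## Working session

There is one attempt and no reset: what is moved stays moved. The work goes in short steps, Python scripts to look and compute and a tool call to move; the robot and the scene stay as the last step left them, time stands still between calls to the robot, and variables do not carry over. Pictures are saved under pics/ and viewed, about 12 in all and at most 16, crops included, and the job is handed in when it is done.

Besides the shell and the picture viewer there is one more tool, called after "Emit:" as a command line: name --pt "numbers of a row" for each row, then --argument value for the rest. jog_arm: Moves the arm, as the interface text tells. Its arguments: {"type":"object","properties":{"increments":{"type":"array"},"force":{"type":"number"}},"required":["increments"]}

```bash
mkdir -p pics
cat > h.py <<'E'
import numpy as np, cv2
from workcell import readout, read_camera, bot, spotter
def shot(n,f=None):
    p=read_camera(n)
    if f: cv2.imwrite('pics/'+f,p['img'])
    return p
def cloud(p,mask=None):
    K=np.array([[p['fx'],0,p['cx']],[0,p['fy'],p['cy']],[0,0,1.]])
    m=(p['range_z']>0)
    if mask is not None: m&=mask
    v,u=np.nonzero(m)
    z=p['range_z'][v,u].astype(float)
    xy=cv2.undistortPoints(np.c_[u,v].astype(float).reshape(-1,1,2),K,np.array(p['distortion'],float)).reshape(-1,2)
    P=np.c_[xy*z[:,None],z,np.ones(len(z))]
    return (P@np.array(p['world_from_camera']).T)[:,:3],np.c_[u,v]
E
python3 - <<'E'
from h import *
for n in ['scene','top']:
    p=shot(n,n+'0.png')
    W=np.array(p['world_from_camera']);print(n,W.round(3).tolist(),p['fx'])
    for t in ['bush','nut','union','sleeve','rack_full','rack_empty']:
        for r in spotter.masks_of(p,t)[:3]:
            P,_=cloud(p,r['mask'])
            if len(P): print(t,round(r['p'],2),np.round(r['location']),len(P),P.mean(0).round(3),np.percentile(P,2,axis=0).round(3),np.percentile(P,98,axis=0).round(3))
print(readout.read_state())
E
```

```text
scene [[0.474, -0.558, 0.681, -0.189], [-0.88, -0.315, 0.355, -0.646], [0.017, -0.768, -0.641, 0.602], [0.0, 0.0, 0.0, 1.0]] 449.49493112760257
bush 0.89 [352. 198.] 558 [ 0.425 -0.405  0.065] [ 0.415 -0.419  0.033] [ 0.446 -0.388  0.087]
nut 0.49 [276. 193.] 194 [ 0.401 -0.258  0.04 ] [ 0.388 -0.271  0.03 ] [ 0.417 -0.244  0.045]
union 0.77 [325. 202.] 180 [ 0.419 -0.355  0.046] [ 0.408 -0.367  0.034] [ 0.433 -0.34   0.053]
sleeve 0.82 [339. 269.] 246 [ 0.305 -0.445  0.013] [ 0.295 -0.456  0.002] [ 0.319 -0.432  0.02 ]
sleeve 0.67 [302. 195.] 179 [ 0.409 -0.31   0.042] [ 0.4   -0.321  0.03 ] [ 0.423 -0.296  0.049]
sleeve 0.57 [328. 293.] 257 [ 0.246 -0.453  0.014] [ 0.236 -0.465  0.003] [ 0.261 -0.44   0.02 ]
rack_full 0.97 [311. 211.] 1194 [ 0.403 -0.333  0.022] [ 0.372 -0.441  0.003] [ 0.453 -0.222  0.038]
top [[-0.02, -0.994, 0.107, 0.291], [-1.0, 0.022, 0.014, -0.34], [-0.016, -0.107, -0.994, 0.893], [0.0, 0.0, 0.0, 1.0]] 500.42902406203916
bush 0.59 [365. 166.] 389 [ 0.431 -0.399  0.072] [ 0.416 -0.414  0.031] [ 0.447 -0.383  0.089]
nut 0.69 [283. 183.] 179 [ 0.403 -0.254  0.04
[... 702 characters left out ...]
0.019] [ 0.565 -0.213  0.038]
{'time': 0.7, 'q': array([-1.29088821e+00,  2.63838950e-01,  1.60394804e+00, -7.86639363e-06,
        1.27365904e+00, -3.68852773e-02]), 'joint_vel': array([ 1.40273797e-04,  1.46605420e-04,  5.00968971e-05,  1.65916047e-04,
       -4.38572176e-04,  9.63492115e-04]), 'joint_torque': array([ 1.33863938e-03, -5.14841044e+01, -3.67606866e+01, -4.81187143e-07,
        8.30514164e-04, -2.64971789e-05]), 'tool_pos': array([ 0.2102917 , -0.64144329,  0.24534902]), 'tcp_rot': array([-1.34267465,  0.97265889, -0.97284267]), 'wrist_force': array([-0.37850315, -0.14869478,  0.17553163]), 'torque': array([-0.01993173,  0.04091621,  0.04130263]), 'width': 0.9974755390315868}
```

Run:
```python
import cv2,numpy as np
a=cv2.imread('pics/scene0.png')[100:350,180:500];b=cv2.imread('pics/top0.png')[60:310,180:500]
cv2.imwrite('pics/c0.png',np.hstack([cv2.resize(x,(400,312)) for x in (a,b)]))
from scipy.spatial.transform import Rotation as R
print(R.from_rotvec([-1.34267465,  0.97265889, -0.97284267]).as_matrix().round(3))
```

```text
[[ 0.312  0.     0.95 ]
 [-0.95  -0.     0.312]
 [ 0.    -1.    -0.   ]]
```

View pics/c0.png

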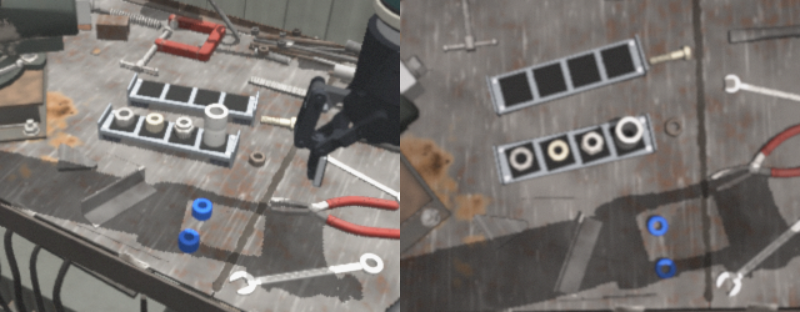

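```bash
cat >> h.py <<'E'
def pads(p):
    "black pad centres (world) per connected blob with z near 0.03"
    hsv=cv2.cvtColor(p['img'],cv2.COLOR_BGR2HSV)
    P,uv=cloud(p); ok=(P[:,2]>.018)&(P[:,2]<.04)&(P[:,0]>.33)&(P[:,0]<.62)&(P[:,1]>-.48)&(P[:,1]<-.15)
    m=np.zeros(p['img'].shape[:2],np.uint8); s=uv[ok]; m[s[:,1],s[:,0]]=1
    m&=(hsv[...,2]<60).astype(np.uint8)
    n,l,st,c=cv2.connectedComponentsWithStats(m)
    out=[]
    for i in range(1,n):
        if st[i,4]<60: continue
        Q=cloud(p,l==i)[0]; r=cv2.minAreaRect((Q[:,:2]*1000).astype(np.float32))
        out.append((st[i,4],np.round(r[0],1),np.round(r[1],1),np.round(r[2],1),round(float(np.median(Q[:,2]))*1e3,1)))
    return out
def tops(p,names=('bush','nut','union','sleeve')):
    for t in names:
        for r in spotter.masks_of(p,t)[:3]:
            m=cv2.dilate(r['mask'].astype(np.uint8),np.ones((3,3)))>0
            P,uv=cloud(p,m); zt=np.percentile(P[:,2],97); Q=P[P[:,2]>zt-.004]
            (c,rad)=cv2.minEnclosingCircle((Q[:,:2]*1000).astype(np.float32))
            print(t,round(r['p'],2),'ztop',round(zt*1e3,1),'c',np.round(c,1),'r',round(rad,1),'mean',(Q.mean(0)*1e3).round(1),len(Q),p['img'][r['mask']].mean(0).round())
E
python3 - <<'E'
from h import *
print(bot.finger_overhang)
for n in ['scene','top']:
    p=shot(n); print(n); print(*pads(p),sep='\n'); tops(p)
E
```

```text
0.014
scene

bush 0.83 ztop 87.0 c [ 432.8 -403.2] r 17.8 mean [ 431.5 -402.5   85.9] 135 [167. 170. 171.]
nut 0.46 ztop 45.4 c [ 404.  -256.5] r 17.2 mean [ 402.8 -256.5   43.9] 101 [166. 169. 171.]
union 0.66 ztop 53.1 c [ 422.4 -353.3] r 13.1 mean [ 422.1 -354.1   51.8] 73 [172. 176. 178.]
sleeve 0.85 ztop 19.9 c [ 248.9 -451.8] r 14.2 mean [ 248.5 -451.8   18.4] 144 [157.  89.  57.]
sleeve 0.55 ztop 48.5 c [ 413. -307.] r 14.6 mean [ 412.5 -307.7   47.2] 95 [169. 182. 187.]
sleeve 0.54 ztop 20.0 c [ 307.9 -442.2] r 14.1 mean [ 307.3 -443.    18.6] 122 [195. 114.  65.]
top
(np.int32(428), array([ 542.1, -390. ]), array([38. , 36.4]), np.float64(15.1), 28.5)
(np.int32(430), array([ 529.8, -341.8]), array([38.3, 36.6]), np.float64(14.0), 28.6)
(np.int32(426), array([ 517.3, -293.4]), array([38.2, 36.3]), np.float64(13.9), 28.6)
(np.int32(427), array([ 504.7, -245.3]), array([38.7, 35.4]), np.float64(14.5), 28.7)
(np.int32(136), array([ 413.5, -302. ]), array([38.8, 35.3]), np.float64(17.2), 28.7)
(np.int32(60), array([ 417.5, -404.2]), array([10.3, 36. ]), np.float64(13.1), 28.6)
(n
[... 217 characters left out ...]
 [ 432.7 -399.2   86.6] 204 [155. 157. 160.]
nut 0.77 ztop 46.7 c [ 403.7 -253. ] r 15.9 mean [ 403.3 -253.1   44.9] 152 [161. 165. 172.]
nut 0.67 ztop 46.3 c [ 423.1 -350.7] r 15.4 mean [ 424.5 -348.5   46.5] 50 [72. 71. 72.]
nut 0.64 ztop 88.5 c [ 432.8 -399.3] r 17.6 mean [ 432.6 -399.1   86.6] 203 [158. 160. 163.]
union 0.69 ztop 54.2 c [ 423.3 -350.5] r 12.2 mean [ 423.  -350.3   52.5] 105 [173. 178. 183.]
sleeve 0.62 ztop 21.6 c [ 308.7 -439.3] r 13.2 mean [ 308.5 -439.4   19.4] 104 [214. 121.  77.]
sleeve 0.49 ztop 50.8 c [ 414. -304.] r 13.6 mean [ 414.  -304.1   48.7] 114 [163. 180. 189.]
sleeve 0.43 ztop 21.1 c [ 250.2 -447.5] r 13.6 mean [ 249.8 -447.4   19.2] 132 [141.  81.  55.]
```

```bash
cat >> h.py <<'E'
def delta(x,y,z,yaw):
    "mm target -> tool shifts (mm) and turn about tool y"
    from scipy.spatial.transform import Rotation as R
    s=readout.read_state(); M=R.from_rotvec(s['tcp_rot']).as_matrix()
    cy=np.arctan2(M[1,0],M[0,0])
    print('tcp',(s['tool_pos']*1e3).round(1),'yaw',cy.round(3),'tilt',M[2].round(3),'w',round(s['width'],3),'F',s['wrist_force'].round(1),'t',round(s['time'],2))
    print(' tool shift mm',(M.T@(np.array([x,y,z])-s['tool_pos']*1e3)).round(1),'turn y',round(-(yaw-cy),3))
    c,k=np.cos(yaw),np.sin(yaw); d=np.array([x,y,z])-s['tool_pos']*1e3
    print(' after turn:',np.round([c*d[0]+k*d[1],-d[2],-k*d[0]+c*d[1]],1))
E
python3 - <<'E'
import cv2,numpy as np
a=cv2.imread('pics/top0.png')[145:205,260:385]
cv2.imwrite('pics/c1.png',cv2.resize(a,None,fx=6,fy=6,interpolation=cv2.INTER_CUBIC))
E
```

```text
(no output)
```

View pics/c1.png

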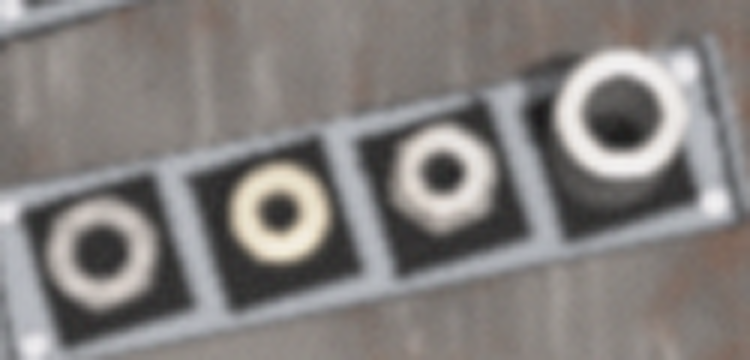

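Emit:
jog_arm --pt "0 0 0 0 -0.18 0 0.65" --pt "0 0 0 0 -0.18 0 0.65" --pt "0 0 0 0 -0.18 0 0.65" --pt "0 0 0 0 -0.18 0 0.65" --pt "0 0 0 0 -0.18 0 0.65" --pt "0 0 0 0 -0.18 0 0.65" --pt "0 0 0 0 -0.18 0 0.65" --pt "0 0 0 0 -0.18 0 0.65" --force 40

```text
time: 2.2
tool_pos: [0.2103, -0.6414, 0.2453]
tcp_rot: [-1.563, -0.183, 0.183]
wrist_force: [-0.1, -0.3, 0.2]
width: 0.652
```

Run:
```python
from h import *
delta(432.5,-401,150,.18)
s=5
for n in ['top','scene']:
    p=shot(n); K=np.array([[p['fx'],0,p['cx']],[0,p['fy'],p['cy']],[0,0,1.]]); D=np.array(p['distortion'],float)
    W=np.linalg.inv(p['world_from_camera']); rv=cv2.Rodrigues(W[:3,:3])[0]
    for t,c,z in [('nut',(403.5,-253 if n=='top' else -256.5),.044),('union',(423,-350.5 if n=='top' else -354),.041)]:
        a=np.linspace(0,2*np.pi,360,endpoint=False); r=np.arange(8,26,.25)
        A,Rr=np.meshgrid(a,r,indexing='ij')
        X=np.stack([c[0]/1e3+Rr*np.cos(A)/1e3,c[1]/1e3+Rr*np.sin(A)/1e3,np.full_like(A,z)],-1)
        uv=cv2.projectPoints(X.reshape(-1,3),rv,W[:3,3],K,D)[0].reshape(*A.shape,2).astype(np.float32)
        g=cv2.remap(cv2.cvtColor(p['img'],cv2.COLOR_BGR2GRAY).astype(np.float32),uv[...,0],uv[...,1],cv2.INTER_CUBIC)
        e=r[np.argmin(np.diff(cv2.GaussianBlur(g,(5,1),0),axis=1)[:,12:-8],axis=1)+12]
        rad=cv2.blur(e.reshape(-1,1).astype(np.float32),(1,15)).ravel()
        print(n,t,'r per 15deg',rad[::15].round(1))
        for sl in (slice(0,360),slice(90,270)):
            h=np.linalg.lstsq(np.c_[np.ones(360),np.cos(a),np.sin(a),np.cos(6*a),np.sin(6*a)][sl],e[sl],rcond=None)[0]
            v=np.arctan2(h[4],h[3])/6; print('  amp',np.hypot(*h[3:]).round(2),'vertex dir',v.round(3),'flat yaw',(v+np.pi/6).round(3),(v-np.pi/6).round(3))
```

```text
tcp [ 210.3 -641.4  245.3] yaw 0.233 tilt [-0. -1.  0.] w 0.652 F [-0.1 -0.3  0.2] t 2.2
 tool shift mm [271.8  95.3 182.5] turn y 0.053
 after turn: [261.7  95.3 196.7]
top nut r per 15deg [15.5 15.2 15.5 15.7 15.8 14.7 14.4 14.8 14.4 14.4 14.2 15.3 15.7 14.6
 14.9 15.6 15.7 15.3 14.8 15.4 16.2 15.7 16.  15.8]
  amp 0.38 vertex dir -0.085 flat yaw 0.439 -0.608
  amp 0.48 vertex dir -0.095 flat yaw 0.428 -0.619
top union r per 15deg [15.  15.  14.7 14.8 13.6 12.5 12.2 14.2 14.7 14.3 13.7 14.8 14.6 14.3
 14.6 15.3 15.6 14.5 15.5 16.  16.  15.6 15.6 15.4]
  amp 0.5 vertex dir -0.15 flat yaw 0.374 -0.673
  amp 0.6 vertex dir -0.103 flat yaw 0.421 -0.626
scene nut r per 15deg [17.  17.7 17.6 16.2 15.5 16.2 21.7 21.5 22.9 15.7 14.6 15.9 16.5 15.4
 16.1 17.6 16.  14.6 15.2 15.  14.3 13.8 14.1 15.4]
  amp 0.94 vertex dir -0.158 flat yaw 0.366 -0.681
  amp 1.85 vertex dir -0.12 flat yaw 0.403 -0.644
scene union r per 15deg [13.6 11.2 11.  13.4 20.8 16.6 12.  22.9 13.9 13.2 13.  13.9 13.8 12.8
 12.2 13.4 14.2 13.2 13.  14.2 15.4 15.4 15.2 19.2]
  amp 2.06 vertex dir -0.115 flat yaw 0.408 -0.639
  amp 1.67 vertex dir -0.182 flat yaw 0.341 -0.706
```

Emit:
jog_arm --pt "0.034 0 0.023 0 0.006 0 0.65" --pt "0.034 0.01 0.023 0 0.006 0 0.65" --pt "0.034 0.01 0.023 0 0.006 0 0.65" --pt "0.034 0.012 0.023 0 0.006 0 0.65" --pt "0.034 0.012 0.023 0 0.006 0 0.65" --pt "0.034 0.012 0.023 0 0.006 0 0.65" --pt "0.034 0.012 0.023 0 0.006 0 0.65" --pt "0.034 0.012 0.023 0 0.006 0 0.65" --pt "0 0 0 0 0 0 0.65"

```text
time: 3.42
tool_pos: [0.4492, -0.4045, 0.164]
tcp_rot: [-1.573, -0.109, 0.107]
wrist_force: [-0.5, 0.2, 0.0]
width: 0.649
```

Run:
```python
from h import *
delta(432.5,-401,55,.18)
p=shot('scene','s1.png'); q=shot('top','t1.png')
cv2.imwrite('pics/c2.png',np.hstack([cv2.resize(x['img'][60:310,180:500],(400,312)) for x in (p,q)]))
```

```text
tcp [ 449.2 -404.5  164. ] yaw 0.137 tilt [ 0.001 -1.    -0.005] w 0.649 F [-0.5  0.2  0. ] t 3.42
 tool shift mm [-16.2 108.9   6.3] turn y -0.043
 after turn: [-15.8 109.    6.4]
```

View pics/c2.png

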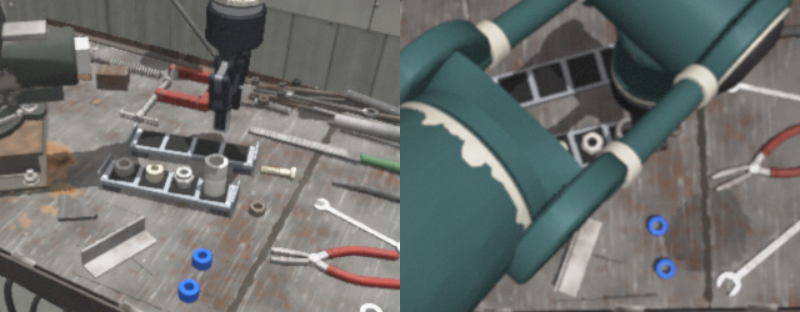

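Emit:
jog_arm --pt "-0.016 0 0.006 0 -0.043 0 0.65" --pt "0 0 0 0 0 0 0.65" --pt "0 0.02 0 0 0 0 0.65"

```text
time: 3.9
tool_pos: [0.4318, -0.4079, 0.1484]
tcp_rot: [-1.58, -0.142, 0.13]
wrist_force: [0.8, 0.1, -0.7]
width: 0.649
```

Run:
```python
from h import *
delta(432.5,-401,55,.18)
```

```text
tcp [ 431.8 -407.9  148.4] yaw 0.173 tilt [ 0.006 -1.    -0.015] w 0.649 F [ 0.8  0.1 -0.7] t 3.9
 tool shift mm [ 1.3 93.3  8. ] turn y -0.007
 after turn: [ 1.9 93.4  6.6]
```

Emit:
jog_arm --pt "0.0015 0 0.007 0.015 -0.007 0.006 0.65" --pt "0 0.02 0 0 0 0 0.65" --pt "0 0 0 0 0 0 0.65"

```text
time: 4.28
tool_pos: [0.4305, -0.3993, 0.1233]
tcp_rot: [-1.56, -0.136, 0.143]
wrist_force: [-0.4, 0.4, 0.9]
width: 0.651
```

```bash
cat >> h.py <<'E'
    print(' level: turn x',round(-M[2,2],3),'turn z',round(M[2,0],3))
E
python3 - <<'E'
from h import *
delta(432.5,-401,55,.18)
E
```

```text
tcp [ 430.5 -399.3  123.3] yaw 0.178 tilt [-0.004 -1.     0.006] w 0.651 F [-0.4  0.4  0.9] t 4.28
 tool shift mm [ 1.9 68.3 -2.5] turn y -0.002
 after turn: [ 1.7 68.3 -2.1]
 level: turn x -0.006 turn z -0.004
```

Emit:
jog_arm --pt "0.0015 0.018 -0.002 -0.005 0 -0.003 0.65" --pt "0 0.02 0 0 0 0 0.65" --pt "0 0.018 0 0 0 0 0.65" --pt "0 0.01 0 0 0 0 0.65" --pt "0 0 0 0 0 0 0.65"

```text
time: 4.9
tool_pos: [0.4335, -0.4013, 0.0548]
tcp_rot: [-1.566, -0.14, 0.14]
wrist_force: [0.1, -0.0, 0.2]
width: 0.649
```

Run:
```python
from h import *
delta(432.5,-401,55,.18)
shot('scene','s2.png')
cv2.imwrite('pics/c3.png',cv2.resize(cv2.imread('pics/s2.png')[100:300,230:430],(500,500)))
```

```text
tcp [ 433.5 -401.3   54.8] yaw 0.178 tilt [-0. -1.  0.] w 0.649 F [ 0.1 -0.   0.2] t 4.9
 tool shift mm [-0.9 -0.2  0.5] turn y -0.002
 after turn: [-0.9 -0.2  0.5]
 level: turn x -0.0 turn z -0.0
```

View pics/c3.png

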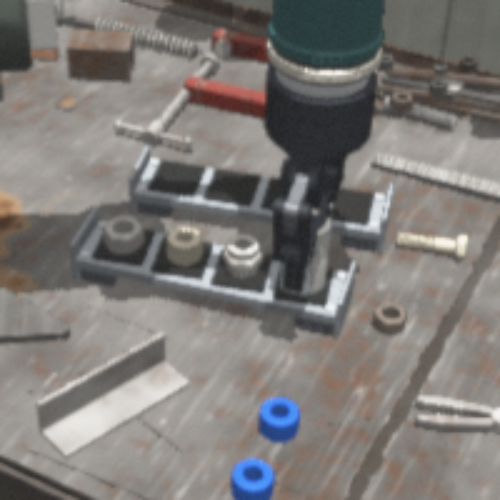

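The fingers straddle the bush (crop at about 305,245), so I'm closing and lifting.

Emit:
jog_arm --pt "0 0 0 0 0 0 0" --pt "0 0 0 0 0 0 0" --pt "0 0 0 0 0 0 0" --pt "0 0 0 0 0 0 0" --pt "0 0 0 0 0 0 0" --pt "0 0 0 0 0 0 0" --pt "0 -0.01 0 0 0 0 0" --pt "0 -0.03 0 0 0 0 0" --pt "0 -0.03 0 0 0 0 0" --pt "0 0 0 0 0 0 0" --force 60

```text
time: 6.2
tool_pos: [0.4336, -0.4015, 0.1287]
tcp_rot: [-1.567, -0.14, 0.139]
wrist_force: [0.8, -0.2, -2.9]
width: 0.393
```

Run:
```python
from h import *
delta(504.2,-247.0,135,.253)
```

```text
tcp [ 433.6 -401.5  128.7] yaw 0.178 tilt [ 0.001 -1.    -0.001] w 0.393 F [ 0.8 -0.2 -2.9] t 6.2
 tool shift mm [ 96.9  -6.3 139.5] turn y -0.075
 after turn: [107.   -6.3 131.9]
 level: turn x 0.001 turn z 0.001
```

Emit:
jog_arm --pt "0.02 -0.001 0.028 0 -0.015 0 0" --pt "0.02 -0.001 0.028 0 -0.015 0 0" --pt "0.02 -0.001 0.026 0 -0.015 0 0" --pt "0.02 -0.001 0.026 0 -0.015 0 0" --pt "0.015 0 0.018 0 -0.015 0 0" --pt "0 0 0 0 0 0 0" --pt "0 0 0 0 0 0 0"

```text
time: 7.08
tool_pos: [0.4982, -0.2528, 0.125]
tcp_rot: [-1.557, -0.194, 0.205]
wrist_force: [-0.1, 1.0, -3.5]
width: 0.395
```

Run:
```python
from h import *
delta(504.2,-247.0,57,.253)
p=shot('scene')
for r in spotter.masks_of(p,'bush')[:2]:
    P=cloud(p,r['mask'])[0]; print(round(r['p'],2),np.percentile(P,[2,50,98],axis=0).round(4).tolist())
```

```text
tcp [ 498.2 -252.8  125. ] yaw 0.254 tilt [-0.006 -1.     0.006] w 0.395 F [-0.1  1.  -3.5] t 7.08
 tool shift mm [ 7.7 68.   3.7] turn y 0.001
 after turn: [ 7.3 68.   4.1]
 level: turn x -0.006 turn z -0.006
0.65 [[0.4739, -0.2712, -0.0027], [0.4907, -0.2681, 0.1113], [0.6543, -0.1847, 0.1541]]
```

Emit:
jog_arm --pt "0.007 0 0.004 -0.005 0 -0.005 0" --pt "0 0.01 0 0 0 0 0" --pt "0 0.015 0 0 0 0 0" --pt "0 0.015 0 0 0 0 0" --pt "0 0 0 0 0 0 0" --pt "0 0 0 0 0 0 0"

```text
time: 7.92
tool_pos: [0.5027, -0.2485, 0.081]
tcp_rot: [-1.56, -0.194, 0.199]
wrist_force: [-0.0, 1.2, -2.7]
width: 0.392
```

Run:
```python
from h import *
delta(504.2,-247.0,55.5,.253)
```

```text
tcp [ 502.7 -248.5   81. ] yaw 0.25 tilt [-0.003 -1.     0.002] w 0.392 F [-0.   1.2 -2.7] t 7.92
 tool shift mm [ 1.9 25.5  1. ] turn y -0.003
 after turn: [ 1.8 25.5  1.1]
 level: turn x -0.002 turn z -0.003
```

Emit:
jog_arm --pt "0.0018 0.012 0.001 -0.002 -0.003 -0.003 0" --pt "0 0.009 0 0 0 0 0" --pt "0 0.004 0 0 0 0 0" --pt "0 0 0 0 0 0 0" --pt "0 0 0 0 0 0 0"

```text
time: 8.55
tool_pos: [0.5054, -0.2476, 0.0565]
tcp_rot: [-1.563, -0.201, 0.197]
wrist_force: [-0.2, 1.2, -1.8]
width: 0.398
```

Run:
```python
from h import *
delta(504.2,-247.0,55.,.253)
```

```text
tcp [ 505.4 -247.6   56.5] yaw 0.254 tilt [ 0.002 -1.    -0.002] w 0.398 F [-0.2  1.2 -1.8] t 8.55
 tool shift mm [-1.   1.5  0.9] turn y 0.001
 after turn: [-1.   1.5  0.9]
 level: turn x 0.002 turn z 0.002
```

Emit:
jog_arm --pt "-0.001 0.0015 0 0.002 0 0.002 0" --pt "0 0 0 0 0 0 0" --pt "0 0 0 0 0 0 0.6" --pt "0 0 0 0 0 0 0.6" --pt "0 0 0 0 0 0 0.6" --pt "0 -0.02 0 0 0 0 0.6" --pt "0 -0.04 0 0 0 0 0.6" --pt "0 -0.04 0 0 0 0 0.6" --pt "0 0 0 0 0 0 0.6"

```text
time: 9.68
tool_pos: [0.5059, -0.2485, 0.1593]
tcp_rot: [-1.563, -0.201, 0.197]
wrist_force: [0.4, -0.4, 0.4]
width: 0.601
```

Run:
```python
from h import *
delta(422.8,-352.2,120,.38)
p=shot('scene'); tops(p)
```

```text
tcp [ 505.9 -248.5  159.3] yaw 0.253 tilt [ 0.003 -1.    -0.002] w 0.601 F [ 0.4 -0.4  0.4] t 9.68
 tool shift mm [-106.5   39.1  -79.5] turn y -0.127
 after turn: [-115.6   39.3  -65.5]
 level: turn x 0.002 turn z 0.003
bush 0.73 ztop 30.3 c [ 432.2 -404. ] r 29.6 mean [ 430.7 -403.5   28.4] 330 [74. 75. 75.]
bush 0.64 ztop 85.1 c [ 503.4 -248.8] r 18.4 mean [ 501.7 -249.    83.9] 100 [124. 126. 127.]
nut 0.76 ztop 45.6 c [ 404.1 -257.1] r 16.8 mean [ 402.6 -256.5   44. ] 104 [151. 154. 157.]
union 0.52 ztop 52.8 c [ 423.6 -353.7] r 13.5 mean [ 422.8 -353.8   51.6] 73 [159. 163. 165.]
sleeve 0.66 ztop 19.9 c [ 249.1 -451.3] r 14.7 mean [ 248.1 -452.1   18.3] 148 [188. 105.  60.]
sleeve 0.58 ztop 49.0 c [ 414.3 -306.7] r 14.5 mean [ 412.6 -307.4   47.3] 91 [153. 167. 173.]
sleeve 0.52 ztop 20.3 c [ 307.3 -442.7] r 14.1 mean [ 307.  -443.    18.5] 125 [186. 103.  59.]
```

Emit:
jog_arm --pt "-0.022 0 -0.017 0 -0.025 0 0.58" --pt "-0.022 0 -0.017 0 -0.025 0 0.58" --pt "-0.022 0 -0.014 0 -0.025 0 0.58" --pt "-0.022 0.01 -0.012 0 -0.025 0 0.58" --pt "-0.018 0.01 -0.009 0 -0.027 0 0.58" --pt "0 0.01 0 0 0 0 0.58" --pt "0 0 0 0 0 0 0.58"

```text
time: 10.8
tool_pos: [0.4139, -0.3417, 0.1119]
tcp_rot: [-1.53, -0.288, 0.314]
wrist_force: [0.8, -0.5, -0.2]
width: 0.578
```

Run:
```python
from h import *
delta(422.8,-352.2,49,.38)
```

```text
tcp [ 413.9 -341.7  111.9] yaw 0.385 tilt [-0.013 -1.     0.022] w 0.578 F [ 0.8 -0.5 -0.2] t 10.8
 tool shift mm [  5.1  62.5 -14.5] turn y 0.005
 after turn: [  4.4  62.9 -13.1]
 level: turn x -0.022 turn z -0.013
```

Emit:
jog_arm --pt "0.0045 0 -0.013 -0.022 0.005 -0.013 0.58" --pt "0 0 0 0 0 0 0.58" --pt "0 0.012 0 0 0 0 0.58" --pt "0 0.012 0 0 0 0 0.58" --pt "0 0 0 0 0 0 0.58"

```text
time: 11.42
tool_pos: [0.4255, -0.3515, 0.0862]
tcp_rot: [-1.551, -0.301, 0.298]
wrist_force: [0.7, 0.6, -0.8]
width: 0.58
```

Run:
```python
from h import *
delta(422.8,-352.2,46,.38)
shot('scene','s3.png')
cv2.imwrite('pics/c4.png',cv2.resize(cv2.imread('pics/s3.png')[120:260,230:430],(800,560)))
```

```text
tcp [ 425.5 -351.5   86.2] yaw 0.381 tilt [ 0.002 -1.    -0.002] w 0.58 F [ 0.7  0.6 -0.8] t 11.43
 tool shift mm [-2.9 40.2  0.4] turn y 0.001
 after turn: [-2.8 40.2  0.3]
 level: turn x 0.002 turn z 0.002
```

View pics/c4.png

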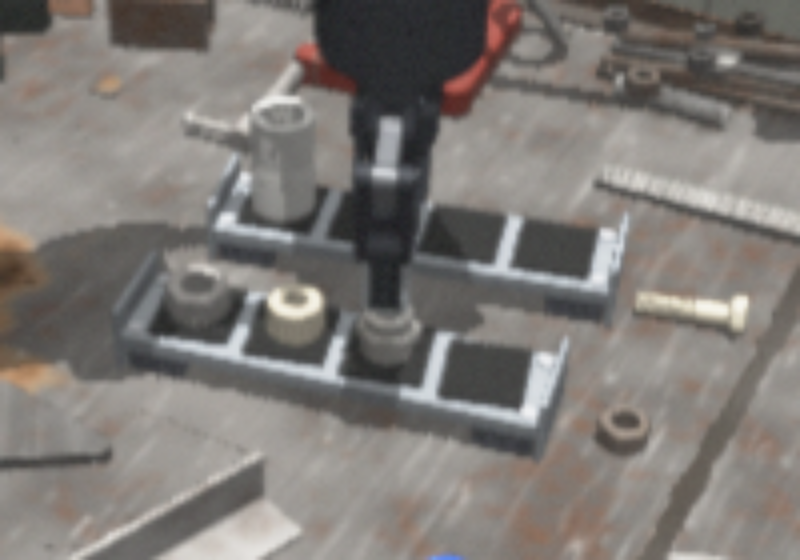

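Bush stands upright on the left pad (282,160) and the gripper is centred above the union (385,330).

Emit:
jog_arm --pt "-0.0025 0.01 0 0.002 0 0.002 0.58" --pt "0 0.014 0 0 0 0 0.58" --pt "0 0.01 0 0 0 0 0.58" --pt "0 0.005 0 0 0 0 0.58" --pt "0 0 0 0 0 0 0.58"

```text
time: 12.1
tool_pos: [0.423, -0.3527, 0.0446]
tcp_rot: [-1.55, -0.299, 0.299]
wrist_force: [0.2, 0.4, 0.3]
width: 0.578
```

Run:
```python
from h import *
delta(422.8,-352.2,46,.38)
```

```text
tcp [ 423.  -352.7   44.6] yaw 0.381 tilt [-0. -1.  0.] w 0.578 F [0.2 0.4 0.3] t 12.1
 tool shift mm [-0.  -1.4  0.5] turn y 0.001
 after turn: [-0.  -1.4  0.5]
 level: turn x -0.0 turn z -0.0
```

Emit:
jog_arm --pt "0 -0.0015 0 0 0 0 0" --pt "0 0 0 0 0 0 0" --pt "0 0 0 0 0 0 0" --pt "0 0 0 0 0 0 0" --pt "0 0 0 0 0 0 0" --pt "0 0 0 0 0 0 0" --pt "0 -0.01 0 0 0 0 0" --pt "0 -0.03 0 0 0 0 0" --pt "0 -0.03 0 0 0 0 0" --pt "0 0 0 0 0 0 0" --force 40

```text
time: 13.35
tool_pos: [0.4236, -0.3531, 0.1203]
tcp_rot: [-1.551, -0.3, 0.298]
wrist_force: [0.0, 0.2, -0.8]
width: 0.315
```

Run:
```python
from h import *
delta(516.8,-295.1,100,.30)
shot('scene','s4.png')
cv2.imwrite('pics/c5.png',cv2.resize(cv2.imread('pics/s4.png')[120:260,230:430],(800,560)))
```

```text
tcp [ 423.6 -353.1  120.3] yaw 0.381 tilt [ 0.001 -1.    -0.001] w 0.315 F [ 0.   0.2 -0.8] t 13.35
 tool shift mm [108.1  20.4  19.2] turn y 0.081
 after turn: [106.2  20.3  27.9]
 level: turn x 0.001 turn z 0.001
```

View pics/c5.png

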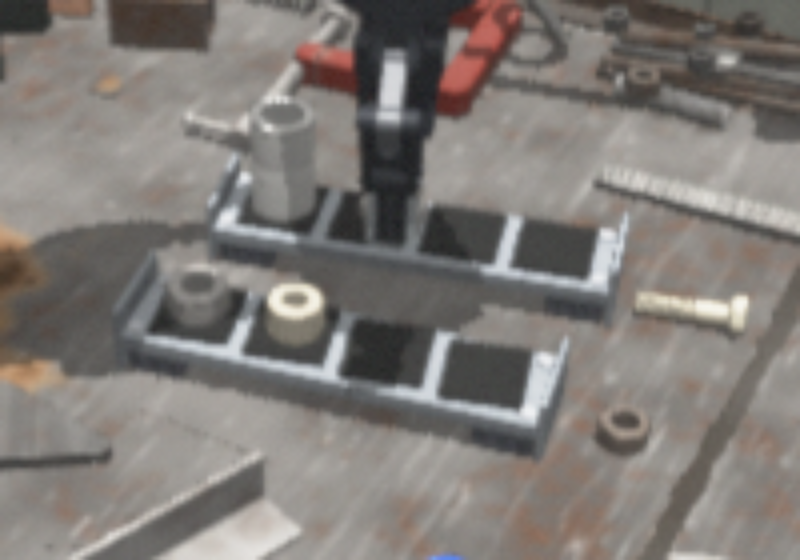

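Emit:
jog_arm --pt "0.022 0 0.004 0 0.016 0 0" --pt "0.022 0 0.005 0 0.016 0 0" --pt "0.022 0 0.005 0 0.016 0 0" --pt "0.02 0.004 0.005 0 0.016 0 0" --pt "0.015 0.008 0.005 0 0.016 0 0" --pt "0 0.008 0 0 0 0 0" --pt "0 0 0 0 0 0 0"

```text
time: 14.28
tool_pos: [0.5049, -0.2897, 0.0875]
tcp_rot: [-1.546, -0.223, 0.244]
wrist_force: [-0.6, -0.4, -1.4]
width: 0.317
```

Run:
```python
from h import *
delta(516.8,-295.1,46.5,.30)
```

```text
tcp [ 504.9 -289.7   87.5] yaw 0.298 tilt [-0.011 -1.     0.014] w 0.317 F [-0.6 -0.4 -1.4] t 14.28
 tool shift mm [10.2 40.8 -9.2] turn y -0.002
 after turn: [ 9.7 41.  -8.7]
 level: turn x -0.014 turn z -0.011
```

Emit:
jog_arm --pt "0.01 0 -0.0085 -0.014 0 -0.011 0" --pt "0 0.005 0 0 0 0 0" --pt "0 0.012 0 0 0 0 0" --pt "0 0.006 0 0 0 0 0" --pt "0 0 0 0 0 0 0" --pt "0 0 0 0 0 0 0"

```text
time: 15.02
tool_pos: [0.5164, -0.2966, 0.0624]
tcp_rot: [-1.56, -0.233, 0.233]
wrist_force: [-0.5, -0.2, -0.4]
width: 0.315
```

Run:
```python
from h import *
delta(516.8,-295.1,46.5,.30)
```

```text
tcp [ 516.4 -296.6   62.4] yaw 0.296 tilt [-0.    -1.    -0.001] w 0.315 F [-0.5 -0.2 -0.4] t 15.03
 tool shift mm [ 0.8 15.9  1.3] turn y -0.004
 after turn: [ 0.8 15.9  1.3]
 level: turn x 0.001 turn z -0.0
```

Emit:
jog_arm --pt "0.0008 0.008 0.0013 0 0 0 0" --pt "0 0.006 0 0 0 0 0" --pt "0 0.001 0 0 0 0 0" --pt "0 0 0 0 0 0 0"

```text
time: 15.52
tool_pos: [0.5171, -0.295, 0.0467]
tcp_rot: [-1.56, -0.233, 0.232]
wrist_force: [0.4, -0.2, 0.4]
width: 0.317
```

Emit:
jog_arm --pt "0 0.0005 0 0 0 0 0" --pt "0 0 0 0 0 0 0.58" --pt "0 0 0 0 0 0 0.58" --pt "0 0 0 0 0 0 0.58" --pt "0 -0.01 0 0 0 0 0.58" --pt "0 -0.03 0 0 0 0 0.58" --pt "0 -0.03 0 0 0 0 0.58" --pt "0 -0.03 0 0 0 0 0.58" --pt "0 0 0 0 0 0 0.58"

```text
time: 16.65
tool_pos: [0.518, -0.2955, 0.1527]
tcp_rot: [-1.562, -0.235, 0.23]
wrist_force: [0.4, 0.1, -0.3]
width: 0.579
```

Run:
```python
from h import *
delta(413.5,-305.6,110,.18)
p=shot('scene','s5.png'); tops(p,('union','sleeve','nut','bush'))
```

```text
tcp [ 518.  -295.5  152.7] yaw 0.297 tilt [ 0.002 -1.    -0.004] w 0.579 F [ 0.4  0.1 -0.3] t 16.65
 tool shift mm [-103.    42.3   21.1] turn y 0.117
 after turn: [-104.6   42.7    8.8]
 level: turn x 0.004 turn z 0.002
union 0.55 ztop 53.0 c [ 516.7 -297. ] r 13.3 mean [ 515.4 -296.7   51.6] 63 [121. 125. 126.]
union 0.33 ztop 85.5 c [ 503.2 -248.4] r 18.1 mean [ 501.6 -249.4   84.2] 94 [140. 143. 144.]
sleeve 0.79 ztop 19.9 c [ 307.5 -443.1] r 14.2 mean [ 307.  -443.4   18.4] 124 [188. 104.  58.]
sleeve 0.54 ztop 20.1 c [ 249.4 -452.1] r 14.3 mean [ 248.4 -451.9   18.5] 141 [180. 104.  63.]
sleeve 0.49 ztop 48.5 c [ 413.3 -307. ] r 14.2 mean [ 412.8 -307.2   47. ] 93 [151. 164. 169.]
nut 0.74 ztop 45.1 c [ 403.7 -256.1] r 16.6 mean [ 402.9 -256.6   43.8] 104 [145. 149. 151.]
bush 0.59 ztop 85.5 c [ 503.2 -248.4] r 18.1 mean [ 501.6 -249.4   84.2] 94 [139. 142. 143.]
```

Emit:
jog_arm --pt "-0.021 0 0.003 0 0.023 0 0.58" --pt "-0.021 0 0.003 0 0.023 0 0.58" --pt "-0.021 0.006 0.002 0 0.023 0 0.58" --pt "-0.02 0.012 0.002 0 0.023 0 0.58" --pt "-0.012 0.012 0 0 0.023 0 0.58" --pt "0 0.006 0 0 0 0 0.58" --pt "0 0 0 0 0 0 0.58"

```text
time: 17.77
tool_pos: [0.4087, -0.3066, 0.1062]
tcp_rot: [-1.559, -0.125, 0.143]
wrist_force: [0.2, -0.2, 0.7]
width: 0.582
```

Run:
```python
from h import *
delta(413.5,-305.5,46,.18)
```

```text
tcp [ 408.7 -306.6  106.2] yaw 0.171 tilt [-0.011 -1.     0.008] w 0.582 F [ 0.2 -0.2  0.7] t 17.77
 tool shift mm [ 5.6 60.1 -0.2] turn y -0.009
 after turn: [ 4.9 60.2  0.2]
 level: turn x -0.008 turn z -0.011
```

Emit:
jog_arm --pt "0.005 0.005 0 -0.008 -0.009 -0.011 0.58" --pt "0 0.015 0 0 0 0 0.58" --pt "0 0.012 0 0 0 0 0.58" --pt "0 0 0 0 0 0 0.58" --pt "0 0 0 0 0 0 0.58"

```text
time: 18.4
tool_pos: [0.416, -0.3056, 0.072]
tcp_rot: [-1.567, -0.145, 0.142]
wrist_force: [0.4, 0.8, 0.1]
width: 0.582
```

Run:
```python
from h import *
delta(413.5,-305.5,46,.18)
```

```text
tcp [ 416.  -305.6   72. ] yaw 0.183 tilt [ 0.002 -1.    -0.001] w 0.582 F [0.4 0.8 0.1] t 18.4
 tool shift mm [-2.5 26.   0.6] turn y 0.003
 after turn: [-2.4 26.   0.5]
 level: turn x 0.001 turn z 0.002
```

Emit:
jog_arm --pt "-0.0024 0.012 0.0005 0 0.003 0.002 0.58" --pt "0 0.01 0 0 0 0 0.58" --pt "0 0.003 0 0 0 0 0.58" --pt "0 0 0 0 0 0 0.58"

```text
time: 18.9
tool_pos: [0.4134, -0.3058, 0.0455]
tcp_rot: [-1.567, -0.141, 0.141]
wrist_force: [0.2, -0.9, -0.8]
width: 0.579
```

Emit:
jog_arm --pt "0 0 0 0 0 0 0" --pt "0 0 0 0 0 0 0" --pt "0 0 0 0 0 0 0" --pt "0 0 0 0 0 0 0" --pt "0 0 0 0 0 0 0" --pt "0 0 0 0 0 0 0" --pt "0 -0.01 0 0 0 0 0" --pt "0 -0.03 0 0 0 0 0" --pt "0 -0.03 0 0 0 0 0" --pt "0 0 0 0 0 0 0" --force 40

```text
time: 20.15
tool_pos: [0.4137, -0.3059, 0.1192]
tcp_rot: [-1.568, -0.142, 0.14]
wrist_force: [0.1, 0.1, -1.3]
width: 0.311
```

Run:
```python
from h import *
delta(529.3,-343.5,95,.25)
```

```text
tcp [ 413.7 -305.9  119.2] yaw 0.18 tilt [ 0.001 -1.    -0.002] w 0.311 F [ 0.1  0.1 -1.3] t 20.15
 tool shift mm [107.   24.3 -57.6] turn y -0.07
 after turn: [102.7  24.2 -65. ]
 level: turn x 0.002 turn z 0.001
```

Emit:
jog_arm --pt "0.021 0 -0.013 0 -0.014 0 0" --pt "0.021 0 -0.013 0 -0.014 0 0" --pt "0.021 0 -0.013 0 -0.014 0 0" --pt "0.02 0.004 -0.012 0 -0.014 0 0" --pt "0.015 0.008 -0.01 0 -0.014 0 0" --pt "0 0.008 0 0 0 0 0" --pt "0 0 0 0 0 0 0"

```text
time: 21.02
tool_pos: [0.5206, -0.3436, 0.0913]
tcp_rot: [-1.557, -0.192, 0.202]
wrist_force: [-0.2, -0.7, -1.4]
width: 0.311
```

Run:
```python
from h import *
delta(529.3,-343.5,46,.25)
```

```text
tcp [ 520.6 -343.6   91.3] yaw 0.251 tilt [-0.006 -1.     0.006] w 0.311 F [-0.2 -0.7 -1.4] t 21.02
 tool shift mm [ 8.7 45.3 -2.3] turn y 0.001
 after turn: [ 8.4 45.3 -2. ]
 level: turn x -0.006 turn z -0.006
```

Emit:
jog_arm --pt "0.0085 0 -0.002 -0.006 0 -0.006 0" --pt "0 0.008 0 0 0 0 0" --pt "0 0.012 0 0 0 0 0" --pt "0 0.006 0 0 0 0 0" --pt "0 0 0 0 0 0 0" --pt "0 0 0 0 0 0 0"

```text
time: 21.78
tool_pos: [0.528, -0.3427, 0.0633]
tcp_rot: [-1.562, -0.196, 0.197]
wrist_force: [0.1, 0.5, -0.6]
width: 0.312
```

Run:
```python
from h import *
delta(529.3,-343.5,46,.25)
```

```text
tcp [ 528.  -342.7   63.3] yaw 0.25 tilt [-0. -1.  0.] w 0.312 F [ 0.1  0.5 -0.6] t 21.77
 tool shift mm [ 1.1 17.3 -1.1] turn y 0.0
 after turn: [ 1.1 17.3 -1.1]
 level: turn x -0.0 turn z -0.0
```

Emit:
jog_arm --pt "0.001 0.01 -0.001 0 0 0 0" --pt "0 0.006 0 0 0 0 0" --pt "0 0.001 0 0 0 0 0" --pt "0 0 0 0 0 0 0"

```text
time: 22.28
tool_pos: [0.5297, -0.3439, 0.046]
tcp_rot: [-1.563, -0.197, 0.196]
wrist_force: [0.1, 0.3, 1.1]
width: 0.313
```

Emit:
jog_arm --pt "0 0.0005 0 0 0 0 0" --pt "0 0 0 0 0 0 0.58" --pt "0 0 0 0 0 0 0.58" --pt "0 0 0 0 0 0 0.58" --pt "0 -0.01 0 0 0 0 0.58" --pt "0 -0.03 0 0 0 0 0.58" --pt "0 -0.03 0 0 0 0 0.58" --pt "0 -0.03 0 0 0 0 0.58" --pt "0 0 0 0 0 0 0.58"

```text
time: 23.4
tool_pos: [0.5305, -0.3444, 0.1514]
tcp_rot: [-1.564, -0.198, 0.195]
wrist_force: [-0.1, 0.0, -0.3]
width: 0.578
```

Run:
```python
from h import *
delta(403.6,-254.8,110,.38)
p=shot('scene','s6.png'); tops(p,('sleeve','nut'))
```

```text
tcp [ 530.5 -344.4  151.4] yaw 0.25 tilt [ 0.002 -1.    -0.003] w 0.578 F [-0.1  0.  -0.3] t 23.4
 tool shift mm [-100.8   40.9  118.3] turn y -0.13
 after turn: [-84.6  41.4 130.3]
 level: turn x 0.003 turn z 0.002
sleeve 0.72 ztop 20.0 c [ 249.9 -451. ] r 14.5 mean [ 248.4 -451.9   18.4] 146 [186. 105.  60.]
sleeve 0.58 ztop 20.0 c [ 307.8 -442.7] r 13.8 mean [ 307.1 -443.    18.6] 123 [184. 104.  61.]
sleeve 0.51 ztop 48.6 c [ 527.5 -345.3] r 14.1 mean [ 527.1 -345.6   47.3] 78 [121. 134. 138.]
nut 0.48 ztop 45.2 c [ 404.2 -256.8] r 16.6 mean [ 403.  -256.8   43.8] 108 [154. 157. 160.]
```

Emit:
jog_arm --pt "-0.019 0 0.023 0 -0.025 0 0.58" --pt "-0.019 0 0.023 0 -0.025 0 0.58" --pt "-0.018 0 0.023 0 -0.025 0 0.58" --pt "-0.016 0.008 0.023 0 -0.025 0 0.58" --pt "-0.008 0.012 0.018 0 -0.027 0 0.58" --pt "0 0.012 0.005 0 0 0 0.58" --pt "0 0 0 0 0 0 0.58" --pt "0 0 0 0 0 0 0.58"

```text
time: 24.55
tool_pos: [0.4076, -0.2493, 0.1034]
tcp_rot: [-1.533, -0.284, 0.311]
wrist_force: [-0.3, -0.3, 0.6]
width: 0.582
```

Run:
```python
from h import *
delta(403.6,-254.8,45,.38)
```

```text
tcp [ 407.6 -249.3  103.4] yaw 0.38 tilt [-0.013 -1.     0.02 ] w 0.582 F [-0.3 -0.3  0.6] t 24.55
 tool shift mm [-5.  58.4 -4.7] turn y 0.0
 after turn: [-5.8 58.4 -3.6]
 level: turn x -0.02 turn z -0.013
```

Emit:
jog_arm --pt "-0.0055 0 -0.004 -0.02 0 -0.013 0.58" --pt "0 0.012 0 0 0 0 0.58" --pt "0 0.015 0 0 0 0 0.58" --pt "0 0 0 0 0 0 0.58" --pt "0 0 0 0 0 0 0.58"

```text
time: 25.18
tool_pos: [0.4052, -0.2571, 0.075]
tcp_rot: [-1.553, -0.299, 0.296]
wrist_force: [-0.3, 0.1, -0.1]
width: 0.581
```

Run:
```python
from h import *
delta(403.6,-254.8,45,.38)
```

```text
tcp [ 405.2 -257.1   75. ] yaw 0.379 tilt [ 0.001 -1.    -0.003] w 0.581 F [-0.3  0.1 -0.1] t 25.18
 tool shift mm [-0.7 30.   2.8] turn y -0.001
 after turn: [-0.7 30.   2.7]
 level: turn x 0.003 turn z 0.001
```

Emit:
jog_arm --pt "-0.0005 0.012 0.0025 0.003 0 0 0.58" --pt "0 0.012 0 0 0 0 0.58" --pt "0 0.0045 0 0 0 0 0.58" --pt "0 0 0 0 0 0 0.58"

```text
time: 25.68
tool_pos: [0.4038, -0.2546, 0.0444]
tcp_rot: [-1.55, -0.299, 0.297]
wrist_force: [-0.5, 0.2, 0.8]
width: 0.578
```

Emit:
jog_arm --pt "0 -0.0005 0 0 0 0 0" --pt "0 0 0 0 0 0 0" --pt "0 0 0 0 0 0 0" --pt "0 0 0 0 0 0 0" --pt "0 0 0 0 0 0 0" --pt "0 0 0 0 0 0 0" --pt "0 -0.01 0 0 0 0 0" --pt "0 -0.03 0 0 0 0 0" --pt "0 -0.03 0 0 0 0 0" --pt "0 0 0 0 0 0 0" --force 40

```text
time: 26.92
tool_pos: [0.4042, -0.255, 0.1188]
tcp_rot: [-1.551, -0.299, 0.296]
wrist_force: [0.3, -0.1, 0.1]
width: 0.333
```

Run:
```python
from h import *
delta(541.6,-391.7,95,.30)
```

```text
tcp [ 404.2 -255.   118.8] yaw 0.38 tilt [ 0.002 -1.    -0.001] w 0.333 F [ 0.3 -0.1  0.1] t 26.93
 tool shift mm [  77.    24.1 -177.9] turn y 0.08
 after turn: [  90.9   23.8 -171.2]
 level: turn x 0.001 turn z 0.002
```

Emit:
jog_arm --pt "0.012 0 -0.025 0 0.012 0 0" --pt "0.012 0 -0.026 0 0.012 0 0" --pt "0.012 0 -0.027 0 0.012 0 0" --pt "0.012 0 -0.027 0 0.012 0 0" --pt "0.012 0 -0.027 0 0.012 0 0" --pt "0.012 0 -0.022 0 0.012 0 0" --pt "0.006 0.008 -0.01 0 0.01 0 0" --pt "0 0.008 0 0 0 0 0" --pt "0 0 0 0 0 0 0"

```text
time: 28.05
tool_pos: [0.5307, -0.3814, 0.0907]
tcp_rot: [-1.548, -0.225, 0.238]
wrist_force: [-0.4, -0.5, -1.4]
width: 0.333
```

Run:
```python
from h import *
delta(541.6,-391.7,45,.30)
```

```text
tcp [ 530.7 -381.4   90.7] yaw 0.295 tilt [-0.007 -1.     0.012] w 0.333 F [-0.4 -0.5 -1.4] t 28.05
 tool shift mm [  7.7  45.5 -13.5] turn y -0.005
 after turn: [  7.3  45.7 -13. ]
 level: turn x -0.012 turn z -0.007
```

Emit:
jog_arm --pt "0.0075 0 -0.013 -0.012 0 -0.007 0" --pt "0 0.008 0 0 0 0 0" --pt "0 0.012 0 0 0 0 0" --pt "0 0.006 0 0 0 0 0" --pt "0 0 0 0 0 0 0" --pt "0 0 0 0 0 0 0"

```text
time: 28.8
tool_pos: [0.5411, -0.3909, 0.0626]
tcp_rot: [-1.558, -0.232, 0.232]
wrist_force: [0.4, 0.0, 0.1]
width: 0.334
```

Run:
```python
from h import *
delta(541.6,-391.7,45,.30)
```

```text
tcp [ 541.1 -390.9   62.6] yaw 0.296 tilt [ 0. -1.  0.] w 0.334 F [0.4 0.  0.1] t 28.8
 tool shift mm [ 0.2 17.6 -0.9] turn y -0.004
 after turn: [ 0.2 17.6 -0.9]
 level: turn x -0.0 turn z 0.0
```

Emit:
jog_arm --pt "0 0.01 -0.001 0 0 0 0" --pt "0 0.006 0 0 0 0 0" --pt "0 0.001 0 0 0 0 0" --pt "0 0 0 0 0 0 0"

```text
time: 29.3
tool_pos: [0.5418, -0.3922, 0.0453]
tcp_rot: [-1.559, -0.233, 0.232]
wrist_force: [-0.1, 0.3, 0.5]
width: 0.333
```

Release, rise, then draw back clear of the top camera's view.

Emit:
jog_arm --pt "0 0.0005 0 0 0 0 0" --pt "0 0 0 0 0 0 0.58" --pt "0 0 0 0 0 0 0.58" --pt "0 0 0 0 0 0 0.58" --pt "0 -0.01 0 0 0 0 0.58" --pt "0 -0.04 0 0 0 0 0.58" --pt "0 -0.05 0 0 0 0 0.58" --pt "0 -0.05 0 0 0 0 0.58" --pt "0 -0.02 -0.03 0 0 0 0.58"

```text
time: 30.42
tool_pos: [0.5496, -0.419, 0.2202]
tcp_rot: [-1.556, -0.232, 0.235]
wrist_force: [0.2, 0.0, -0.1]
width: 0.58
```

Emit:
jog_arm --pt "-0.025 0 -0.035 0 0 0 0.58" --pt "-0.025 0 -0.035 0 0 0 0.58" --pt "-0.025 0 -0.035 0 0 0 0.58" --pt "-0.025 0 -0.035 0 0 0 0.58" --pt "-0.025 0 -0.035 0 0 0 0.58" --pt "-0.025 0 -0.03 0 0 0 0.58" --pt "-0.02 0 -0.02 0 0 0 0.58" --pt "0 0 0 0 0 0 0.58" --pt "0 0 0 0 0 0 0.58"

```text
time: 31.55
tool_pos: [0.4531, -0.6952, 0.2335]
tcp_rot: [-1.569, -0.241, 0.228]
wrist_force: [-0.0, 0.4, -0.6]
width: 0.582
```

Run:
```python
from h import *
ims=[]
for n in ('top','scene'):
    p=shot(n,n+'9.png'); print(n); tops(p); ims.append(p['img'])
cv2.imwrite('pics/c9.png',np.hstack([cv2.resize(ims[0][60:260,220:420],(400,400)),cv2.resize(ims[1][100:300,230:430],(400,400))]))
delta(0,0,0,0)
```

```text
top
bush 0.73 ztop 88.4 c [ 504.2 -245.4] r 17.4 mean [ 504.  -245.2   86.8] 198 [158. 160. 163.]
nut 0.51 ztop 46.8 c [ 539.8 -390. ] r 15.6 mean [ 540.  -390.    44.8] 140 [155. 159. 164.]
union 0.73 ztop 54.2 c [ 515.6 -293.2] r 12.6 mean [ 515.3 -293.3   52.4] 108 [168. 173. 179.]
sleeve 0.5 ztop 50.4 c [ 527.7 -341.9] r 13.4 mean [ 528.  -342.1   48.5] 113 [165. 181. 190.]
sleeve 0.45 ztop 31.3 c [ 402.7 -252.7] r 29.5 mean [ 403.6 -252.6   29.1] 494 [53. 52. 53.]
scene
bush 0.75 ztop 85.2 c [ 502.9 -249.7] r 18.2 mean [ 501.5 -249.1   83.9] 104 [152. 155. 156.]
bush 0.47 ztop 30.1 c [ 430.9 -403.5] r 31.3 mean [ 430.6 -404.    28.4] 334 [54. 55. 54.]
nut 0.62 ztop 52.9 c [ 515.7 -296.4] r 13.0 mean [ 515.5 -296.3   51.5] 65 [159. 163. 165.]
union 0.45 ztop 52.9 c [ 515.7 -296.4] r 13.0 mean [ 515.5 -296.3   51.5] 65 [162. 166. 168.]
union 0.25 ztop 37.5 c [ 517.8 -321.9] r 112.6 mean [ 513.1 -304.7   37.9] 109 [135. 133. 130.]
sleeve 0.82 ztop 20.2 c [ 307.8 -442.6] r 13.7 mean [ 307.3 -443.    18.6] 120 [186. 106.  63.]
sleeve 0.68 ztop 49.3 c [ 527.9 -345.3] r 14.0 mean [ 527.9 -345.6   47.6] 68 [158. 171. 176.]
sleeve 0.28 ztop 30.3 c [ 405.4 -253.8] r 31.1 mean [ 403.2 -256.5   28.4] 291 [63. 64. 63.]
tcp [ 453.2 -695.2  233.2] yaw 0.299 tilt [ 0.006 -1.    -0.012] w 0.583 F [0.  0.8 1.2] t 32.05
 tool shift mm [-229.7  222.1  800.6] turn y 0.299
 after turn: [-453.2  233.2  695.2]
 level: turn x 0.012 turn z 0.006
```

View pics/c9.png

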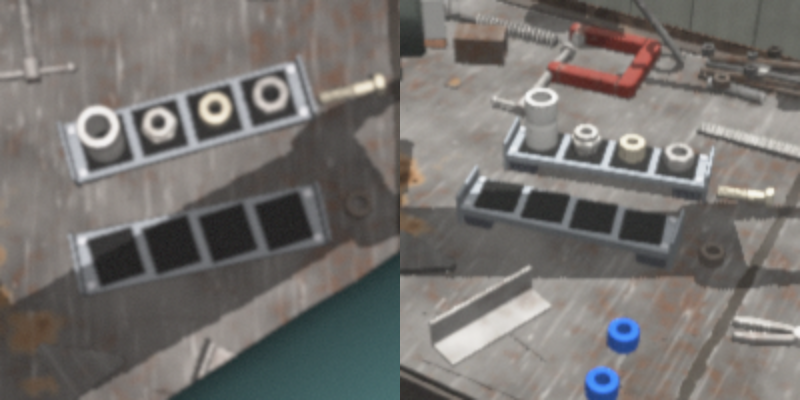

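All four stand upright on the far rack. In the left half of the crop they run bush (100,130), union (158,125), sleeve (213,108), nut (270,93), which is the reverse of the start order. The gripper is clear.

```bash
python3 -c "
from workcell import bot
print(bot.finish_job())"
```

```text
the job is handed in; nothing more can be done
None
```

I moved all four parts to the far rack in reverse order and handed the job in at about 32 s of robot time. Left to right they started as nut, sleeve, union, bush, and they now stand as bush, union, sleeve, nut.

- **Position:** In the last top-camera picture each part's centre lay within about 2.5 mm of its pad's measured centre, against limits of 12 mm and 11 mm.
- **Upright:** Top heights matched parts standing on the pads, and all four look upright in both views.
- **Clearance:** The gripper had drawn back clear of the parts, and I did not touch the blue look-alikes.

Three checks disagreed:

- **Cameras:** The two cameras disagreed by about 3–4 mm in y and 1–3 mm in height, so I steered to their average.
- **Detector:** In the last scene view the detector labelled the union as "nut" and missed the nut itself. The top view and the picture show both correctly.
- **Rack turn:** I measured the empty rack's turn at about 0.25 rad, more than the stated 0.15 rad, and used the measured value.

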